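# Demould a stone dental cast and lock it into its holder

## Task

Press the red ejector pedal fully down, and leave it down, so that the stone dental cast tips up in its blue mould, then lift the cast out. Still tilted, work its tongue under the metal lip of the holder, then lower it and press it down flat so that it locks behind the blue front ridge, and leave it there. Do not drop the cast or force its brittle tongue, and leave the other things on the bench where they are.

Things in the scene. Friction and masses are not known exactly. Their poses are not given: they have to be found in the camera images.
- mould: Blue open mould, fixed, 118 x 78 mm outside, rim 32 mm above the bench. Cavity 94 (x) x 54 (y) mm, floor 10 mm above the bench. Origin: on the bench under the cavity's centre; x points from the pedal end to the far end, z up. Two clamps 8 mm high stick out 25 mm from its long sides near the far end.
- pedal (a joint): Ejector rocker on the mould's pedal end; hinge along the mould's y at (-66, 0, 12) mm of the mould. 0 = up, cast flat; 0.46 rad = fully down, hard stop. Takes 6 to 8 N at the pad and stays where left. Its inner end raises the cast's front end: fully down, the cast leans about 0.35 rad, tongue end low on the cavity floor, front end well above the rim.
- pedal_pad (a point): Centre of the top of the red pedal pad (30 x 36 mm), on the rocker. Up: 36 mm above the bench and 110 mm from the mould's origin along -x; fully down: about 14 mm above the bench and 116 mm from it.
- cast: Beige stone cast, 140 g, 2 mm of play in the mould. Origin: middle of its flat underside (90 x 50 mm); x to its tongue, along the mould's x; z up. Body x = -45 to +25 mm, 50 mm wide, 16 mm thick, flat upright sides; tooth arch 6 mm higher, under 44 mm wide. Level with the mould's rim: ungraspable until tipped. Tongue x = +25 to +45 mm, 36 mm wide, 6 mm thick, flush with the underside.
- tongue_tip (a point): Middle of the lower end edge of the cast's tongue: (45, 0, 0) mm in the cast's frame.
- holder: Articulator cast holder, fixed. Origin on the bench under the deck; x towards the groove, z up. White deck 42 mm wide (the cast overhangs it), top 30 mm above the bench. Aluminium lip at the +x end: edge at x = 36 mm, underside 12 mm above the deck, 5 mm thick. Blue ridge at the -x end, 9 mm above the deck, inner face at x = -46 mm. Two black arms, 35 mm high, behind the lip.
- groove (a point): Middle of the groove's back wall at deck height: (47, 0, 30) mm of the holder, axes as the holder's; the tongue's tip belongs here. The groove is 42 mm wide between end posts. Ridge to back wall is 93 mm, the cast 90 mm: it goes in only tilted, front end up.
- bottle_orange: Dropper bottle, orange, 27 mm across, 76 mm tall, loose bystander; origin under its base.
- bottle_yellow: Dropper bottle, yellow, same size, loose bystander.
- bottle_red: Dropper bottle, dark red, same size, loose bystander.
- jar: White jar, 44 mm across, 42 mm tall, loose bystander.
- knife: Plaster spatula, 160 mm long, lying, loose bystander.
- brush: Brush, 170 mm long, lying, loose bystander.
- puck: White plaster mounting puck, 64 mm across, 25 mm tall, loose bystander.
Not all that is in view belongs to the job. Leave any orange look-alike of the holder alone.

How it is judged:
By the outcome, as a careful person would: the job done as asked, in the order asked, and still so for the second after the job is handed in, with the robot touching nothing.
It also fails if it takes over 72 s, if anything falls off the work surface, if the arm or the gripper's body presses on something with over 40 N, if the wrist force passes 120 N, or if a joint passes its speed limit or range.

## Robot

A 7-joint arm with a two-finger parallel gripper is mounted at the origin on the work surface. World frame = base frame: x ahead of the robot, y to its left, z up, the work surface at z = 0. Lengths are in m, angles in rad, forces in N, time in s.
With the tool pointing down it reaches from about 0.4 to 0.925 m from the base axis. Payload 5.6 kg.
Tool frame: the origin (TCP) lies between the finger pads; the fingertips stand 25 mm ahead of it and the grasp point (between the pads) lies 6 mm ahead of it; z points along the fingers, y is the line along which they close (so a half turn about z gives the same grasp; the last joint's range is limited). The gripper opens to 85 mm and grips with 20 to 120 N. Pads are 22 mm wide; open, the fingers measure 114 mm over their backs; the gripper's body (76 mm by 85 mm) begins 54 mm behind the grasp point. The pads swing forward as they close: fully open they stand 13 mm farther back than shut.
Start: joints at [-1.165, 0.468, -0.012, 1.603, 0.006, 1.071, -0.056], TCP at [0.282, 0.586, 0.256] pointing down, gripper open.
Joint ranges: [-2.53, 2.53], [-0.31, 2.02], [-1.57, 1.55], [0.28, 2.44], [-1.29, 4.43], [0.15, 1.84], [-2.92, 2.92]. Speed limits (rad/s): [2.57, 2.57, 3.14, 3.14, 3.14, 3.14, 3.14].

## Interface

Orientations are given as a unit quaternion [x, y, z, w].
In Python, from station import manip gives the robot as it stands.
- The arm moves only by the tool jog_arm, never from a script. Its argument "plan" is a list that holds one entry, the list of rows, each a list of 5 numbers: the opening, from -1 (shut) to 1 (fully open), then the shift along the tool's x, y, z in mm, then the turn about the tool's z in degrees. A call has 1 to 12 rows; each row is the pose to reach, as a shift and turn from the pose commanded when the call began, along the tool's axes at that moment; what a row does not reach only later rows make up. A row lasts 1/12 s, in which the tool goes at most 41.7 mm and 7.16 degrees, less where a joint would pass 70% of its speed; a pose out of reach is approached as far as the arm can. A call with a gripper value outside its range is refused whole. The fingers move at their own pace and stop on an object; the grip force is fixed at half the most. Time passes only in rows, so rows that repeat a pose let the fingers close. It gives the time, the measured TCP pose, the force, the opening and the grip force at its end, in the units of the state.
- manip.state(): the state, without advancing time (a new reading comes with each control period).
- manip.snapshot(name): name is "side" or "top"; returns (picture, depth): 420x560x3 uint8, red, green, blue; 420x560 float32, m along the optical axis (not along the pixel's ray), 0 where there is no reading.
- manip.camera_model(name): a dict with "mtx" (3x3 intrinsics, pixels), "rvec" (rotation vector, rad) and "tvec" (3), from world to camera coordinates, as OpenCV has them. Camera axes: x right, y down, z forward; pixel columns grow to the right and rows downward; lengths in m; the calibration is good to about 2 mm. A picture is of the moment at which its call begins. camera_model takes no time and is no camera call.
- manip.job_done(): hands the job in; it is judged then, once.
The state is a dict: "time": time; "qpos": joint angles; "qvel": joint speeds; "joint_torque": joint torques, N m; "eef_pos": TCP position; "tool_rot": TCP orientation; "wrist_force": force on the tool from outside, world axes, zero at the start; "wrist_torque": the same for the moment, N m; "finger_gap": finger opening in m; "finger_force": force on a finger pad.
Only numpy, scipy, OpenCV 4.12 (cv2) and the standard library are available. Lean on these libraries where they do the work, as an engineer would, in place of code of your own. Each camera call takes 0.05 s, during which the arm holds its last target. There are 200 camera calls.

## Working session

There is one attempt and no reset: what is moved stays moved. The work goes in short steps, Python scripts to look and compute and a tool call to move; the robot and the scene stay as the last step left them, time stands still between calls to the robot, and variables do not carry over. Pictures are saved under pics/ and viewed, at most 11 in all, crops included, and the job is handed in when it is done.

Besides the shell and the picture viewer there is one more tool, called after "Emit:" by a JSON object that holds its "name" and its "arguments". jog_arm: Moves the arm, as the interface text tells. Its arguments: {"type":"object","properties":{"plan":{"type":"array"}},"required":["plan"]}

```bash
mkdir -p pics; ls; cat > h.py <<'E'
import numpy as np, cv2
from station import manip
def snap(n,f=None):
    p,d=manip.snapshot(n)
    if f: cv2.imwrite('pics/'+f,p[:,:,::-1])
    return p,d
def cam(n):
    c=manip.camera_model(n); R=cv2.Rodrigues(np.array(c['rvec'],float))[0]
    return np.array(c['mtx'],float),R,np.array(c['tvec'],float).ravel()
def deproj(n,uv,d):
    K,R,t=cam(n); u,v=np.array(uv,float).T
    z=np.asarray(d,float)
    P=np.stack([(u-K[0,2])/K[0,0]*z,(v-K[1,2])/K[1,1]*z,z],-1)
    return (P-t)@R
def ray(n,uv,h):
    K,R,t=cam(n); uv=np.atleast_2d(np.array(uv,float))
    D=np.c_[uv,np.ones(len(uv))]@np.linalg.inv(K).T@R; C=-R.T@t
    return C+D*((h-C[2])/D[:,2])[:,None]
E
python3 - <<'E'
from h import *
p,d=snap('top','top0.png');np.save('t0.npy',d)
p2,d2=snap('side','side0.png');np.save('s0.npy',d2)
for n in('top','side'):
    K,R,t=cam(n);print(n,-R.T@t,R[2],K[0,0])
s=manip.state();print(s['eef_pos'],s['tool_rot'],s['time'],s['finger_gap'])
E
```

```text
pics
top [0.30862857 0.01126555 1.12607767] [ 0.17247754 -0.00205204 -0.98501131] 454.8079701551827
side [ 0.4547956  -0.87632519  0.71684395] [ 0.03230436  0.8105293  -0.58480653] 461.0195535241187
[0.28187914 0.58518956 0.25542982] [ 2.22554248e-01  9.74919980e-01 -7.89242010e-04 -1.26782199e-04] 0.1 0.08521481198152817
```

View pics/top0.png

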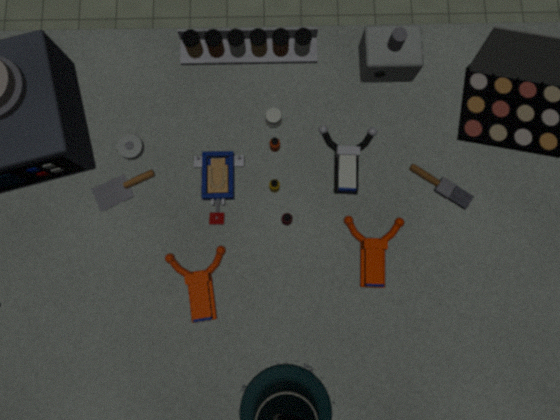

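View pics/side0.png

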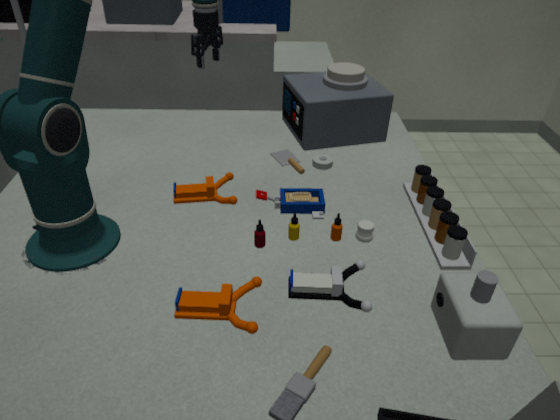

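The top view shows the mould at about (218,175), with the red pedal at (217,218). There are three holder-like things: white deck with black arms (347,170), orange (200,292), and orange (373,260). Only the white one fits, since it has the white deck, aluminium lip and black arms. I'll confirm that in a crop.

```bash
python3 - <<'E'
from h import *
im=cv2.imread('pics/top0.png');d=np.load('t0.npy')
im2=cv2.imread('pics/side0.png');ds=np.load('s0.npy')
a=cv2.resize(im[120:245,180:380],None,fx=4,fy=4,interpolation=cv2.INTER_CUBIC)[:, :]
a=cv2.convertScaleAbs(a,alpha=1.8)
cv2.imwrite('pics/crop0.png',a)
hsv=cv2.cvtColor(im,cv2.COLOR_BGR2HSV); hs=cv2.cvtColor(im2,cv2.COLOR_BGR2HSV)
def blobs(n,hsv,d,name,lo,hi,h):
    m=cv2.inRange(hsv,lo,hi)
    k,l,st,c=cv2.connectedComponentsWithStats(m)
    for i in range(1,k):
        if st[i,4]<15: continue
        pts=np.argwhere(l==i)[:,::-1]
        r=ray(n,pts,h)[:,:2]*1000
        q=cv2.minAreaRect(r.astype(np.float32))
        dd=d[l==i];ok=dd>0
        z=deproj(n,pts[ok],dd[ok])[:,2]*1000 if ok.any() else [0]
        print(n,name,c[i].round(),st[i,4],'rect',np.round(q[0],1),np.round(q[1],1),round(q[2],1),'z',np.percentile(z,[5,50,95]).round(1))
for n,H,D in(('top',hsv,d),('side',hs,ds)):
    blobs(n,H,D,'blue',(100,120,40),(125,255,255),.032)
    blobs(n,H,D,'red',(172,150,80),(180,255,255),.036)
    blobs(n,H,D,'red',(0,200,80),(4,255,255),.036)
E
```

```text
top blue [217. 174.] 625 rect [559.8 158.5] [116.8  77. ] 0.1 z [13.6 32.7 36. ]
top blue [ 31. 169.] 15 rect [581.6 617.7] [ 4.4 17.6] 13.8 z [127.3 131.4 133.7]
top blue [346. 189.] 35 rect [ 518.8 -159.4] [39.2  5. ] 89.1 z [31.2 39.5 42. ]
top blue [375. 285.] 15 rect [ 286.9 -215.8] [33.1  0. ] 89.1 z [37.1 39.7 42.7]
top blue [202. 319.] 25 rect [214.6 191.7] [ 3.5 37.5] 7.0 z [36.5 39.6 42.3]
side blue [258.  12.] 1606 rect [ 431.6 2234.4] [464.9 804.1] 4.1 z [181.8 231.7 278.7]
side blue [294. 104.] 22 rect [571.  774.1] [67.2  7.6] 87.1 z [110.8 121.3 131.1]
side blue [174. 187.] 17 rect [213.7 190.4] [ 2.7 45.9] 8.9 z [33.  37.6 39.6]
side blue [302. 202.] 697 rect [558.4 131.6] [116.9 108.3] 0.4 z [ 4.1 25.  32.2]
side blue [291. 280.] 48 rect [ 514.7 -170. ] [63.4  4.3] 87.2 z [18.6 36.8 39.1]
side blue [178. 297.] 60 rect [ 284.1 -222.3] [59.9  7.7] 89.7 z [19.9 37.  39.3]
side red [261. 195.] 59 rect [450.9 149.2] [23.8 38.6] 0.7 z [30.2 34.8 38.3]
```

View pics/crop0.png

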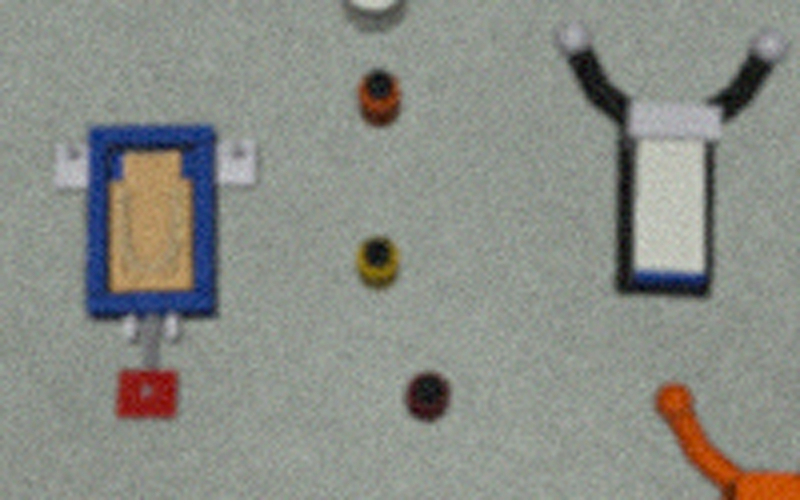

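The crop confirms the target: white deck, grey lip at its top (+x), blue ridge at its bottom, two black arms. Mould and holder both point along world +x. Next I refine the numbers.

```bash
python3 - <<'E'
from h import *
im=cv2.imread('pics/top0.png');d=np.load('t0.npy')
hsv=cv2.cvtColor(im,cv2.COLOR_BGR2HSV)
print(hsv[218,217],hsv[170,347],hsv[149,347],hsv[189,346])
def rect(n,m,h,win,im):
    M=np.zeros_like(m);x0,x1,y0,y1=win;M[y0:y1,x0:x1]=m[y0:y1,x0:x1]
    k,l,st,c=cv2.connectedComponentsWithStats(M);i=1+np.argmax(st[1:,4])
    pts=np.argwhere(l==i)[:,::-1]; r=ray(n,pts,h)[:,:2]*1000
    q=cv2.minAreaRect(r.astype(np.float32));z=deproj(n,pts,d[l==i])[:,2]*1000
    e=np.linalg.eigh(np.cov(r.T));v=e[1][:,1];
    print(st[i],'mean',r.mean(0).round(1),np.round(q[0],1),np.round(q[1],1),round(q[2],1),'pca',np.degrees(np.arctan2(v[1],v[0])).round(2),'z',np.median(z).round(1))
sat=hsv[:,:,1]
print('pad');rect('top',((sat>170)&((hsv[:,:,0]<6)|(hsv[:,:,0]>172))).astype(np.uint8),.036,(200,235,205,230),im)
print('mould');rect('top',cv2.inRange(hsv,(100,120,40),(125,255,255)),.032,(190,250,140,205),im)
V=hsv[:,:,2].astype(float)
print(V[140:200:2,347]); print(V[170,325:370]);print(sat[170,325:370])
print('deck');rect('top',((V>125)&(sat<60)).astype(np.uint8),.030,(330,364,155,186),im)
print('lip');rect('top',((V>105)&(sat<60)).astype(np.uint8),.047,(333,364,143,155),im)
# point cloud from depth
for nm,w,zr in(('cast',(205,232,155,200),(.02,.06)),('deck',(330,364,156,187),(.025,.036)),('holder',(330,364,140,196),(.02,.06)),('mould',(195,242,145,205),(.026,.045))):
    ys,xs=np.mgrid[w[2]:w[3],w[0]:w[1]];uv=np.c_[xs.ravel(),ys.ravel()]
    P=deproj('top',uv,d[uv[:,1],uv[:,0]]);P=P[(P[:,2]>zr[0])&(P[:,2]<zr[1])]*1000
    q=cv2.minAreaRect(P[:,:2].astype(np.float32));print(nm,np.round(q[0],1),np.round(q[1],1),round(q[2],1),P[:,2].mean().round(1),P.min(0).round(0),P.max(0).round(0))
E
```

```text
[179 120  72] [ 35  15 100] [120   8 100] [112 167  64]
pad
[210 213  14  11 130] mean [451.5 159.8] [451.8 159.4] [31.5 24.3] 89.1 pca 101.63 z 37.2
mould
[202 152  32  47 625] mean [561.1 159. ] [559.8 158.5] [116.8  77. ] 0.1 pca -179.62 z 32.7
[ 86.  86.  82.  93. 102.  98.  98.  89. 112. 103. 105. 106. 109. 108.
 106. 100. 103. 105. 106. 109. 108. 109. 112. 107.  76.  43.  19.  60.
  84.  87.]
[ 82.  84.  85.  86.  82.  81.  88.  81.  76.  42.  22.  10.  26.  57.
  96. 106. 109. 103. 107. 102. 106. 107. 100. 112. 110. 107. 107. 105.
 107. 105.  92.  61.  27.  52.  71.  83.  87.  82.  85.  83.  82.  82.
  85.  83.  87.]
[  6  15  21   3  25  13  20   6  23  12  46 153  20   9   8  17  28  22
  12  23  14  12  15  20  12  10  17  17  14  17  14  21  47  15  14   6
  15  16  15  12  19  12   0  25   9]
deckTraceback (most recent call last):
  File "<stdin>", line 17, in <module>
  File "<stdin>", line 7, in rect
    return _wrapfunc(a, 'argmax', axis=axis, out=out, **kwds)
    return bound(*args, **kwds)
ValueError: attempt to get argmax of an empty sequence
```

```bash
cat > hold.py <<'E'
from h import *
def cross(v,th,i0,step):
    i=i0
    while v[i]>th: i+=step
    a,b=v[i-step],v[i]; return i-step+step*(a-th)/(a-b)
if __name__=='__main__':
    im=cv2.imread('pics/top0.png');d=np.load('t0.npy')
    V=cv2.GaussianBlur(im.max(2).astype(np.float32),(1,3),0)
    C=[]
    for r in range(157,184):
        l=cross(V[r],65,347,-1);R=cross(V[r],65,347,1)
        A=ray('top',[[l,r],[R,r]],.030)*1000;C.append([A[:,0].mean(),A[:,1].mean(),A[0,1]-A[1,1]])
    C=np.array(C);p=np.polyfit(C[:,0],C[:,1],1);print('deck centreline y=',p,'yaw',np.degrees(np.arctan(p[0])),'w',C[:,2].mean(),C[:,2].std())
    print('y at x=560:',np.polyval(p,560))
    # ridge & lip rows
    g=im.astype(int)
    for r in range(138,200): 
        s=g[r,342:353].mean(0).round(); 
        if r<158 or r>180: print(r,s[::-1],'x30',(ray('top',[[347,r]],.030)[0,0]*1000).round(1),'x39',(ray('top',[[347,r]],.039)[0,0]*1000).round(1),'x47',(ray('top',[[347,r]],.047)[0,0]*1000).round(1),'z',(deproj('top',[[c,r] for c in range(343,352)],d[r,343:352])[:,2].mean()*1000).round(1))
    print('across z',(deproj('top',[[c,172] for c in range(328,368)],d[172,328:368])*1000)[:,1:].round(0).tolist())
    # mould edges
    hsv=cv2.cvtColor(im,cv2.COLOR_BGR2HSV)
    m=cv2.inRange(hsv,(100,120,40),(125,255,255))
    for r in range(155,198,6):
        c=np.flatnonzero(m[r,195:245])+195;print('m',r,(ray('top',[[c.min()-.5,r],[c.max()+.5,r]],.032)*1000)[:,1].round(1),end=';')
    for c in range(205,233,6):
        rr=np.flatnonzero(m[145:205,c])+145;print('mc',c,(ray('top',[[c,rr.min()-.5],[c,rr.max()+.5]],.032)*1000)[:,0].round(1),end=';')
E
python3 hold.py
```

```text
deck centreline y= [-5.37142369e-02 -1.31130973e+02] yaw -3.0746443397899634 w 43.195180902510266 0.42858302682796245
y at x=560: -161.2109457277152
138 [79. 82. 78.] x30 649.2 x39 646.4 x47 643.9 z 1.0
139 [80. 84. 80.] x30 646.6 x39 643.8 x47 641.3 z 1.3
140 [82. 85. 79.] x30 644.0 x39 641.2 x47 638.8 z 126.3
141 [81. 84. 80.] x30 641.4 x39 638.6 x47 636.2 z -1.0
142 [80. 84. 79.] x30 638.8 x39 636.1 x47 633.7 z 0.9
143 [80. 84. 79.] x30 636.2 x39 633.5 x47 631.1 z 0.5
144 [79. 82. 78.] x30 633.6 x39 630.9 x47 628.6 z 0.3
145 [83. 87. 85.] x30 631.0 x39 628.4 x47 626.0 z -0.4
146 [90. 92. 92.] x30 628.4 x39 625.8 x47 623.5 z 48.7
147 [95. 95. 97.] x30 625.9 x39 623.2 x47 620.9 z 167.5
148 [96. 96. 99.] x30 623.3 x39 620.7 x47 618.4 z 47.3
149 [96. 97. 98.] x30 620.7 x39 618.1 x47 615.9 z 48.7
150 [95. 95. 97.] x30 618.1 x39 615.6 x47 613.3 z 47.8
151 [97. 97. 99.] x30 615.5 x39 613.0 x47 610.8 z 48.7
152 [94. 95. 97.] x30 613.0 x39 610.5 x47 608.2 z 48.3
153 [89. 89. 92.] x30 610.4 x39 607.9 x47 605.7 z 47.6
154 [83. 84. 83.] x30 607.8 x39 605.4 x47 603.2 z 45.5
155 [94. 95. 91.] x
[... 1412 characters left out ...]
, 32.0], [-147.0, 29.0], [-148.0, 34.0], [-151.0, 33.0], [-154.0, 32.0], [-157.0, 28.0], [-159.0, 32.0], [-162.0, 30.0], [-164.0, 28.0], [-166.0, 32.0], [-169.0, 29.0], [-171.0, 30.0], [-174.0, 30.0], [-176.0, 32.0], [-178.0, 34.0], [-181.0, 30.0], [-186.0, 16.0], [-189.0, 16.0], [-195.0, -3.0], [-196.0, 2.0], [-199.0, -0.0], [-201.0, 1.0], [-204.0, 1.0], [-206.0, 2.0], [-209.0, 0.0], [-212.0, -0.0], [-215.0, -1.0], [-216.0, 4.0]]
m 155 [195.8 121.3];m 161 [195.6 121.3];m 167 [195.4 121.2];m 173 [197.7 121.2];m 179 [197.5 121.2];m 185 [197.3 121.2];m 191 [197.1 121.1];m 197 [196.9 121.1];mc 205 [619.4 500.7];mc 211 [619.1 503. ];mc 217 [618.9 502.7];mc 223 [618.6 502.5];mc 229 [618.4 502.3];
```

Holder origin is about (567.3, -161.6) with yaw -3.1°. Lip edge to ridge measures 82.4 mm (82 expected) and the deck is 43 mm wide (42 expected). The mould is at (560.5, 159) with yaw about 0, and the pad is at (451, 159). I'll move above the pedal.

Emit:
{"name": "jog_arm", "arguments": {"plan": [[[-1,-28,-26,5,-2.5],[-1,-62,-57,15,-5],[-1,-96,-89,30,-9],[-1,-130,-120,45,-13],[-1,-164,-151,60,-17],[-1,-198,-183,80,-21],[-1,-232,-214,95,-25],[-1,-266,-246,110,-25.7],[-1,-300,-277,125,-25.7],[-1,-336,-311,145,-25.7],[-1,-336,-311,145,-25.7],[-1,-336,-311,145,-25.7]]]}}

```text
time: 1.1
eef_pos: [0.4501, 0.1551, 0.11]
tool_rot: [0.002, 1.0, -0.001, -0.001]
wrist_force: [0.5, 0.3, 0.5]
finger_gap: 0.0
finger_force: 0.0
```

Emit:
{"name": "jog_arm", "arguments": {"plan": [[[-1,0,4,20,0],[-1,0,4,40,0],[-1,0,4,44,0],[-1,0,4,46,0],[-1,0,4,48,0],[-1,0,4,50,0],[-1,0,4,50,0],[-1,0,4,50,0]]]}}

```text
time: 1.77
eef_pos: [0.4503, 0.1642, 0.0622]
tool_rot: [-0.0, 1.0, 0.0, 0.001]
wrist_force: [-0.3, -0.4, -0.1]
finger_gap: -0.0
finger_force: 0.0
```

Emit:
{"name": "jog_arm", "arguments": {"plan": [[[-1,0,-5,3,0],[-1,1,-5,6,0],[-1,2,-5,9,0],[-1,3,-5,12,0],[-1,4,-5,15,0],[-1,4,-5,15,0]]]}}

```text
time: 2.27
eef_pos: [0.4474, 0.1597, 0.0472]
tool_rot: [-0.0, 1.0, 0.001, 0.002]
wrist_force: [1.0, 1.9, 4.3]
finger_gap: -0.0
finger_force: 1.9
```

Emit:
{"name": "jog_arm", "arguments": {"plan": [[[-1,0,0,2,0],[-1,0,0,4,0],[-1,1,0,6,0],[-1,1,0,8,0],[-1,1,0,9,0],[-1,1,0,9,0]]]}}

```text
time: 2.77
eef_pos: [0.4465, 0.1598, 0.0401]
tool_rot: [-0.0, 1.0, 0.001, 0.002]
wrist_force: [-4.3, -0.7, 27.7]
finger_gap: -0.0001
finger_force: 14.0
```

Force jumped to 28 N with the tip about 15 mm up, so this is the hard stop. I'll retreat up and look.

Emit:
{"name": "jog_arm", "arguments": {"plan": [[[-1,0,0,-15,0],[-1,0,0,-50,0],[0.5,0,0,-90,0],[1,0,0,-130,0],[1,0,0,-160,0],[1,0,0,-160,0]]]}}

```text
time: 3.27
eef_pos: [0.4484, 0.1599, 0.2037]
tool_rot: [0.0, 1.0, 0.003, 0.006]
wrist_force: [0.7, -0.4, -0.5]
finger_gap: 0.0483
finger_force: 0.0
```

```bash
python3 - <<'E'
from h import *
p,d=snap('side','side1.png');np.save('s1.npy',d);t,dt=snap('top','top1.png');np.save('t1.npy',dt)
a=cv2.resize(p[170:225,245:345,::-1],None,fx=6,fy=6,interpolation=cv2.INTER_CUBIC)
b=cv2.resize(t[145:230,195:245,::-1],(194,330),interpolation=cv2.INTER_CUBIC)
cv2.imwrite('pics/c1.png',np.hstack([a,cv2.convertScaleAbs(b,alpha=1.8)]))
# pad height (top depth), front corner heights of cast
hsv=cv2.cvtColor(t,cv2.COLOR_RGB2HSV)
m=((hsv[:,:,1]>100)&((hsv[:,:,0]<8)|(hsv[:,:,0]>170)));m[:200]=0;m[235:]=0;m[:,:200]=0;m[:,235:]=0
uv=np.argwhere(m)[:,::-1];P=deproj('top',uv,dt[m]);print('pad',len(P),np.median(P,0))
hs=cv2.cvtColor(p,cv2.COLOR_RGB2HSV)
for n,D,w,H in(('top',dt,(200,236,150,203),hsv),('side',d,(270,330,175,215),hs)):
    M=cv2.inRange(H,(8,40,60),(28,255,255))>0;W=np.zeros_like(M);W[w[2]:w[3],w[0]:w[1]]=1;M&=W
    uv=np.argwhere(M)[:,::-1];P=deproj(n,uv,D[M])*1000;P=P[(P[:,2]>5)&(P[:,2]<90)]
    print(n,len(P),np.percentile(P,[2,50,98],axis=0).round(1))
    B=P[np.abs(P[:,1]-159)<18]
    for x in range(515,606,8):
        q=B[np.abs(B[:,0]-x)<4]
        if len(q):print(x,len(q),np.percentile(q[:,2],[10,50,90]).round(1))
print(manip.state()['eef_pos'],manip.state()['time'])
E
```

```text
pad 97 [0.44662412 0.15048401 0.01642484]
top 462 [[521.3 135.7  17.5]
 [561.2 154.9  45.4]
 [600.5 178.   60.2]]
515 2 [44.8 45.7 46.5]
523 39 [49.1 55.6 59.8]
531 33 [53.  56.5 59.6]
539 35 [52.2 56.9 60.6]
547 32 [46.8 50.3 54.8]
555 38 [44.4 47.1 51.1]
563 39 [41.  44.7 50. ]
571 41 [38.5 40.6 45.3]
579 39 [34.6 37.9 42.8]
587 25 [31.3 34.7 36.4]
595 41 [17.5 20.2 22.1]
603 15 [14.8 18.1 20.9]
side 369 [[516.8 131.2  16.8]
 [550.1 145.6  43.2]
 [594.8 177.2  57.3]]
515 13 [44.2 48.1 52.8]
523 21 [52.6 54.6 55.9]
531 26 [52.5 55.2 57.8]
539 18 [49.6 53.6 55.9]
547 21 [44.6 48.1 50.3]
555 21 [41.7 44.5 47.9]
563 22 [38.4 41.2 46.4]
571 22 [34.5 38.1 42.1]
579 17 [31.7 34.5 38.4]
587 13 [18.5 20.2 33.1]
595 13 [13.8 16.6 18.6]
603 1 [14.7 14.7 14.7]
[0.44561787 0.15878895 0.19891295] 3.3667
```

View pics/c1.png

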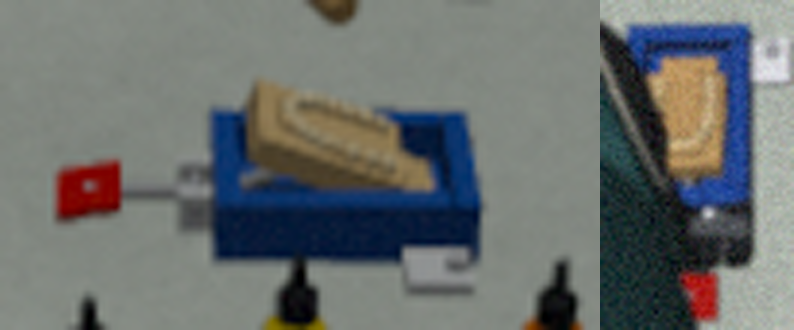

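The pedal is fully down (pad about 16 mm up) and the cast is tipped, its front end at x≈520 and top near 55 mm (crop (250,85) to (430,190)). I'll approach the grasp.

Emit:
{"name": "jog_arm", "arguments": {"plan": [[[1,-30,0,0,0],[1,-65,0,15,0],[1,-92,0,45,0],[1,-92,0,80,0],[1,-92,0,110,0],[1,-92,0,120,0],[1,-92,0,120,0],[1,-92,0,120,0],[1,-92,0,120,0]]]}}

```text
time: 4.12
eef_pos: [0.5377, 0.159, 0.0787]
tool_rot: [0.0, 1.0, 0.0, 0.001]
wrist_force: [-1.0, -0.0, -0.3]
finger_gap: 0.0854
finger_force: 0.0
```

Emit:
{"name": "jog_arm", "arguments": {"plan": [[[1,0,0,8,0],[1,0,0,16,0],[1,0,0,21,0],[1,0,0,21,0],[0.3,0,0,21,0],[0.2,0,0,21,0],[0.2,0,0,21,0],[0.2,0,0,21,0]]]}}

```text
time: 4.78
eef_pos: [0.537, 0.1586, 0.0566]
tool_rot: [0.0, 1.0, 0.0, 0.0]
wrist_force: [-0.2, 0.6, -1.0]
finger_gap: 0.0511
finger_force: 0.0
```

```bash
python3 - <<'E'
from h import *
p,d=snap('side')
a=cv2.resize(p[140:225,235:345,::-1],None,fx=6,fy=6,interpolation=cv2.INTER_CUBIC)
cv2.imwrite('pics/c2.png',cv2.convertScaleAbs(a,alpha=1.5))
s=manip.state();print(s['eef_pos'],s['finger_gap'],s['wrist_force'])
E
```

```text
[0.53700028 0.15863085 0.05652257] 0.05104475564083244 [-0.78581148 -0.2962838   0.24484618]
```

View pics/c2.png

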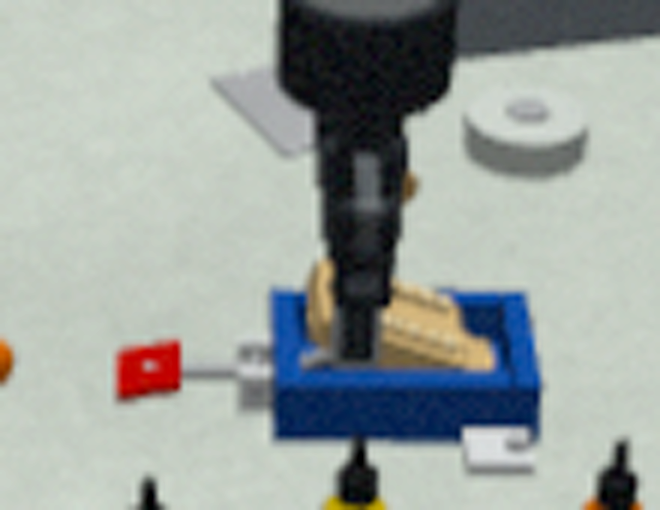

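The finger covers the front part of the cast's side, with its tip just above the near rim (crop (357,362)). I'll close and lift a little.

Emit:
{"name": "jog_arm", "arguments": {"plan": [[[-1,0,0,0,0],[-1,0,0,0,0],[-1,0,0,0,0],[-1,0,0,-3,0],[-1,0,0,-8,0],[-1,0,0,-15,0],[-1,0,0,-22,0],[-1,0,0,-30,0],[-1,0,0,-30,0]]]}}

```text
time: 5.58
eef_pos: [0.5379, 0.159, 0.0883]
tool_rot: [0.0, 1.0, 0.001, 0.001]
wrist_force: [0.8, -0.7, -1.3]
finger_gap: 0.0486
finger_force: 63.6
```

Emit:
{"name": "jog_arm", "arguments": {"plan": [[[-1,0,0,-20,0],[-1,0,0,-45,0],[-1,0,0,-75,0],[-1,0,0,-100,0],[-1,0,0,-110,0],[-1,0,0,-110,0],[-1,0,0,-110,0],[-1,0,0,-110,0]]]}}

```text
time: 6.25
eef_pos: [0.5357, 0.1582, 0.1946]
tool_rot: [0.0, 1.0, -0.001, -0.001]
wrist_force: [-0.1, 0.4, -0.9]
finger_gap: 0.0487
finger_force: 63.5
```

```bash
cat > cast.py <<'E'
from h import *
def side_cast(f=None,win=None):
    p,d=snap('side');s=manip.state();e=s['eef_pos']*1000
    H=cv2.cvtColor(p,cv2.COLOR_RGB2HSV);M=cv2.inRange(H,(8,60,50),(28,255,255))>0
    uv=np.argwhere(M)[:,::-1];P=deproj('side',uv,d[M])*1000
    k=(np.abs(P[:,0]-e[0]-20)<75)&(np.abs(P[:,1]-e[1])<40)&(np.abs(P[:,2]-e[2]+20)<60);uv=uv[k];P=P[k]
    if f:
        c=uv.mean(0).astype(int);x0,y0=max(c[0]-55,0),max(c[1]-50,0)
        a=cv2.resize(p[y0:y0+85,x0:x0+110,::-1],None,fx=6,fy=6,interpolation=cv2.INTER_CUBIC);cv2.imwrite('pics/'+f,cv2.convertScaleAbs(a,alpha=1.5));print('crop0',x0,y0)
    print(e.round(1),s['finger_gap'],s['finger_force'],s['wrist_force'].round(1),s['time'])
    return p,d,uv,P,e
E
python3 - <<'E'
from cast import *
p,d,uv,P,e=side_cast('c3.png')
print(len(P),np.percentile(P-e,[1,50,99],axis=0).round(1))
E
```

```text
crop0 250 99
[535.7 158.2 194.3] 0.048758483978424 63.48151445388794 [-0.2 -0.  -1.1] 6.3
301 [[-19.1 -32.1 -43.8]
 [ 28.3 -17.2 -19.1]
 [ 62.4  17.6   0.1]]
```

View pics/c3.png

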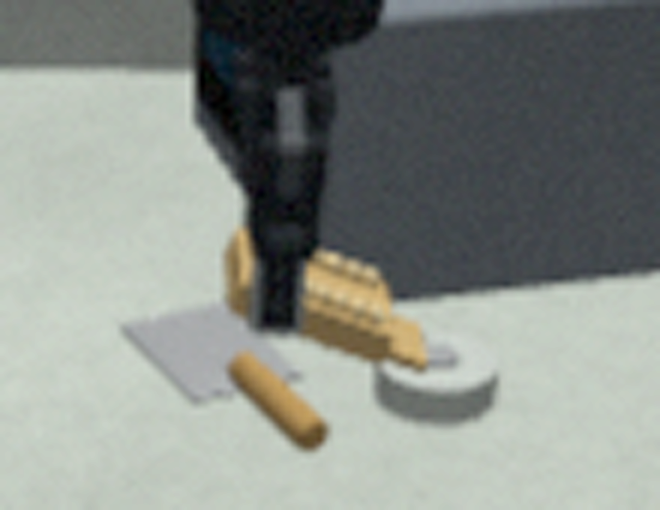

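```bash
cat >> cast.py <<'E'
def rayy(uv,y):
    K,R,t=cam('side');uv=np.atleast_2d(np.array(uv,float))
    D=np.c_[uv,np.ones(len(uv))]@np.linalg.inv(K).T@R;C=-R.T@t
    return (C+D*((y/1000-C[1])/D[:,1])[:,None])*1000
E
python3 - <<'E'
from cast import *
e=np.array([535.7,158.2,194.3])
im=cv2.imread('pics/c3.png')
H=cv2.cvtColor(im,cv2.COLOR_BGR2HSV);M=cv2.inRange(H,(8,70,60),(28,255,255));k,l,st,c=cv2.connectedComponentsWithStats(M)
i=max([j for j in range(1,k) if c[j][1]<345 and c[j][0]>300],key=lambda j:st[j,4]);print(st[i])
m=l==i
pt=[]
for x in range(310,440,6):
    y=np.flatnonzero(m[:,x]);
    if len(y): pt.append((x,y.max()+1,y.min()))
f=lambda x,y:(250+(x+.5)/6-.5,99+(y+.5)/6-.5)
for x,b,t in pt:
    print(x,b,t,(rayy(f(x,b),133.5)-e)[0,[0,2]].round(1),(rayy(f(x,b),140.3)-e)[0,[0,2]].round(1))
E
```

```text
[ 303  252  124  117 8633]
310 337 257 [ 13.7 -27.7] [ 14.4 -31.4]
316 340 253 [ 16.3 -29.1] [ 16.9 -32.8]
322 342 255 [ 18.8 -30. ] [ 19.5 -33.8]
328 345 254 [ 21.4 -31.4] [ 22.1 -35.1]
334 346 256 [ 23.9 -31.9] [ 24.6 -35.6]
340 348 261 [ 26.5 -32.8] [ 27.2 -36.5]
346 351 262 [ 29.  -34.2] [ 29.8 -37.9]
352 353 265 [ 31.6 -35.1] [ 32.3 -38.8]
358 354 268 [ 34.1 -35.5] [ 34.9 -39.3]
364 358 270 [ 36.7 -37.4] [ 37.5 -41.2]
370 359 273 [ 39.3 -37.9] [ 40.1 -41.6]
376 360 276 [ 41.8 -38.3] [ 42.6 -42.1]
382 360 280 [ 44.3 -38.3] [ 45.1 -42.1]
388 358 287 [ 46.7 -37.3] [ 47.6 -41.1]
394 360 317 [ 49.3 -38.2] [ 50.2 -42. ]
400 363 319 [ 51.9 -39.6] [ 52.8 -43.4]
406 365 321 [ 54.5 -40.6] [ 55.4 -44.4]
412 366 323 [ 57. -41.] [ 57.9 -44.8]
418 369 327 [ 59.6 -42.4] [ 60.6 -46.2]
424 367 353 [ 62.1 -41.5] [ 63.  -45.3]
```

The cast is held at about 0.36 rad, its tongue tip 63 mm ahead of the TCP and 46 mm below it. I'll carry it over the bottles to the holder, turning +3°.

Emit:
{"name": "jog_arm", "arguments": {"plan": [[[-1,0,-10,0,0],[-1,1,-35,0,0.5],[-1,2,-70,0,1],[-1,3,-105,0,1.5],[-1,4,-140,0,2],[-1,5,-175,0,2.5],[-1,5,-210,0,3],[-1,5,-245,0,3],[-1,5,-280,0,3],[-1,5,-308,0,3],[-1,5,-318,0,3],[-1,5,-318,0,3]]]}}

```text
time: 7.3
eef_pos: [0.5303, -0.1636, 0.1953]
tool_rot: [0.029, 1.0, -0.001, -0.001]
wrist_force: [-0.6, 0.1, -1.5]
finger_gap: 0.0483
finger_force: 63.5
```

Emit:
{"name": "jog_arm", "arguments": {"plan": [[[-1,0,0,8,0],[-1,0,0,30,0],[-1,0,0,55,0],[-1,0,0,75,0],[-1,0,0,85,0],[-1,0,0,90,0],[-1,0,0,90,0],[-1,0,0,90,0],[-1,0,0,90,0]]]}}

```text
time: 8.05
eef_pos: [0.5326, -0.1593, 0.1073]
tool_rot: [0.026, 1.0, -0.0, 0.001]
wrist_force: [-0.1, 0.0, -1.4]
finger_gap: 0.0485
finger_force: 63.5
```

```bash
python3 - <<'E'
from cast import *
p,d,uv,P,e=side_cast('c4.png')
np.savez('c4.npz',p=p,e=e)
print(manip.state()['tool_rot'])
E
```

```text
crop0 258 210
[ 532.6 -159.4  107.5] 0.04862676137050256 63.46274256706238 [-1.3  0.3 -1.7] 8.1
[ 2.62437659e-02  9.99654936e-01 -1.47297380e-04  1.11850437e-03]
```

View pics/c4.png

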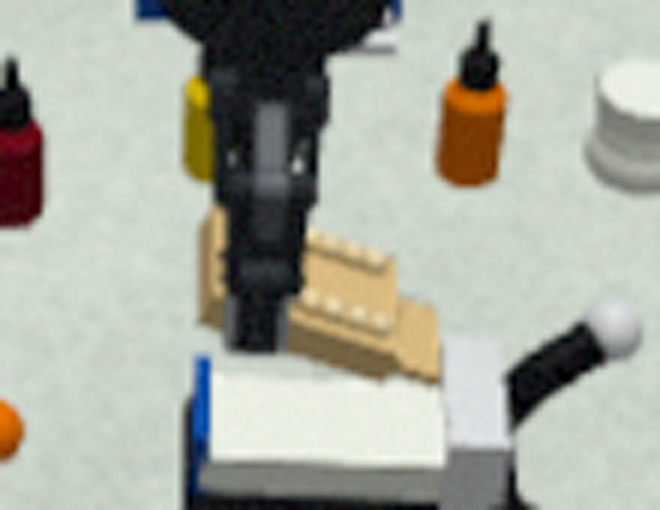

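```bash
python3 - <<'E'
from cast import *
e=np.array([532.6,-159.4,107.5]);f=lambda x,y:(258+(x+.5)/6-.5,210+(y+.5)/6-.5)
print('tip',rayy(f(437,381),-180.8)-[e[0],0,0])
print('tip abs',rayy(f(437,381),-180.8))
print('body corner',rayy(f(381,378),-184.5)-e)
print('lip far/near',ray('side',[f(443,340),f(443,442)],.047)*1000)
print('ridge inner far/near',ray('side',[f(210,358),f(210,440)],.039)*1000)
print('deck near edge, left/right',ray('side',[f(215,462),f(440,462)],.030)*1000)
E
```

```text
tip [[  61.87454995 -180.8          62.61278568]]
tip abs [[ 594.47454995 -180.8          62.61278568]]
body corner [[ 41.80665212 -25.1        -39.99367677]]
lip far/near [[ 602.4577224  -142.94707493   47.        ]
 [ 596.32477873 -194.49043477   47.        ]]
ridge inner far/near [[ 519.14610449 -143.66955553   39.        ]
 [ 517.05765488 -185.20517072   39.        ]]
deck near edge, left/right [[ 519.08333188 -186.84219821   30.        ]
 [ 597.69476606 -187.02597138   30.        ]]
```

Emit:
{"name": "jog_arm", "arguments": {"plan": [[[-1,3,0,8,0],[-1,3,0,18,0],[-1,3,0,25,0],[-1,3,0,28,0],[-1,3,0,28,0],[-1,3,0,28,0],[-1,3,0,28,0]]]}}

```text
time: 8.68
eef_pos: [0.5289, -0.1593, 0.0783]
tool_rot: [0.026, 1.0, -0.0, 0.0]
wrist_force: [-0.2, -0.4, -1.1]
finger_gap: 0.0486
finger_force: 63.6
```

Emit:
{"name": "jog_arm", "arguments": {"plan": [[[-1,0,0,0.7,0],[-1,0,0,1.4,0],[-1,0,0,2,0],[-1,0,0,2,0],[-1,0,0,2,0]]]}}

```text
time: 9.1
eef_pos: [0.5289, -0.1593, 0.0766]
tool_rot: [0.026, 1.0, -0.0, 0.0]
wrist_force: [-1.5, -0.5, 1.5]
finger_gap: 0.0486
finger_force: 63.7
```

Emit:
{"name": "jog_arm", "arguments": {"plan": [[[-1,0,0,0.5,0],[-1,0,0,0.5,0],[-1,0,0,0.5,0]]]}}

```text
time: 9.35
eef_pos: [0.5288, -0.1593, 0.0761]
tool_rot: [0.026, 1.0, 0.0, 0.0]
wrist_force: [-4.0, 0.4, 5.1]
finger_gap: 0.0485
finger_force: 64.0
```

Deck contact is at TCP z≈76.8. I'll raise about 1 mm and slide the tongue in under the lip.

Emit:
{"name": "jog_arm", "arguments": {"plan": [[[-1,0,0,-1.2,0],[-1,-3,0,-1.2,0],[-1,-6,0,-1.2,0],[-1,-9,0,-1.2,0],[-1,-12,0,-1.2,0],[-1,-15,0,-1.2,0],[-1,-15,0,-1.2,0],[-1,-15,0,-1.2,0]]]}}

```text
time: 10.02
eef_pos: [0.5441, -0.16, 0.0769]
tool_rot: [0.026, 1.0, -0.0, 0.0]
wrist_force: [1.3, -0.6, -0.9]
finger_gap: 0.0482
finger_force: 63.6
```

Emit:
{"name": "jog_arm", "arguments": {"plan": [[[-1,-1,0,0,0],[-1,-2,0,0,0],[-1,-3,0,0,0],[-1,-3,0,0,0],[-1,-3,0,0,0]]]}}

```text
time: 10.43
eef_pos: [0.5468, -0.1602, 0.077]
tool_rot: [0.026, 1.0, -0.0, 0.0]
wrist_force: [0.5, 0.3, -1.5]
finger_gap: 0.0486
finger_force: 63.6
```

Emit:
{"name": "jog_arm", "arguments": {"plan": [[[-1,-1,0,0,0],[-1,-1.5,0,0,0],[-1,-1.5,0,0,0],[-1,-1.5,0,0,0]]]}}

```text
time: 10.77
eef_pos: [0.5471, -0.1602, 0.0768]
tool_rot: [0.026, 1.0, 0.0, -0.001]
wrist_force: [-5.6, 1.0, 2.6]
finger_gap: 0.0489
finger_force: 63.8
```

Contact at the back wall: the tip is about 9.5 mm past the lip edge, as expected. I'll back off slightly and begin lowering along an arc about the tip.

Emit:
{"name": "jog_arm", "arguments": {"plan": [[[-1,2,0,0,0],[-1,2,0,0,0],[-1,2.5,0,1.4,0],[-1,3,0,2.8,0],[-1,3.6,0,4.2,0],[-1,4.2,0,5.7,0],[-1,4.2,0,5.7,0]]]}}

```text
time: 11.35
eef_pos: [0.5449, -0.1603, 0.0723]
tool_rot: [0.026, 1.0, -0.0, 0.001]
wrist_force: [-2.9, 1.3, 8.7]
finger_gap: 0.0487
finger_force: 64.6
```

Emit:
{"name": "jog_arm", "arguments": {"plan": [[[-1,0.4,0,1.5,0],[-1,0.8,0,3,0],[-1,1.3,0,4.5,0],[-1,1.7,0,6,0],[-1,1.7,0,6,0]]]}}

```text
time: 11.77
eef_pos: [0.5426, -0.1601, 0.0662]
tool_rot: [0.026, 1.0, -0.0, 0.001]
wrist_force: [-5.6, 1.3, 9.2]
finger_gap: 0.0486
finger_force: 65.1
```

```bash
python3 - <<'E'
from cast import *
p,d,uv,P,e=side_cast('c5.png')
E
```

```text
crop0 262 223
[ 542.6 -160.2   66.2] 0.048643286371097785 65.07678151130676 [-4.9  0.6  8.3] 11.8167
```

View pics/c5.png

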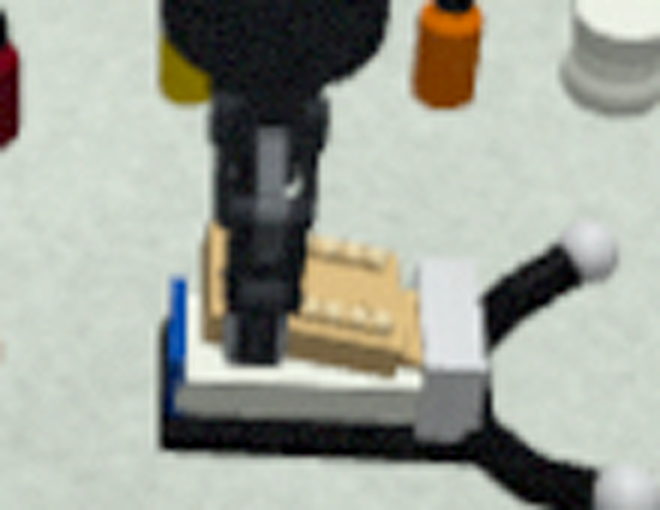

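The tongue is under the lip (crop (420,330)), the tilt is decreasing with slip at a steady ~9 N, and the front is clear of the ridge (185,300). I'll continue lowering.

Emit:
{"name": "jog_arm", "arguments": {"plan": [[[-1,0.4,0,1.5,0],[-1,0.8,0,3,0],[-1,1.2,0,4.5,0],[-1,1.5,0,6,0],[-1,1.5,0,6,0]]]}}

```text
time: 12.23
eef_pos: [0.5408, -0.16, 0.06]
tool_rot: [0.026, 1.0, 0.0, 0.0]
wrist_force: [-5.2, 0.5, 8.5]
finger_gap: 0.0485
finger_force: 65.4
```

Emit:
{"name": "jog_arm", "arguments": {"plan": [[[-1,0.2,0,1.5,0],[-1,0.4,0,3,0],[-1,0.5,0,4,0],[-1,0.5,0,4,0],[-1,0.5,0,4,0]]]}}

```text
time: 12.65
eef_pos: [0.5398, -0.1599, 0.0559]
tool_rot: [0.026, 1.0, 0.0, -0.0]
wrist_force: [-6.1, 0.5, 8.6]
finger_gap: 0.049
finger_force: 65.6
```

Emit:
{"name": "jog_arm", "arguments": {"plan": [[[-1,0.2,0,1,0],[-1,0.4,0,2,0],[-1,0.5,0,3,0],[-1,0.5,0,3,0],[-1,0.5,0,3,0]]]}}

```text
time: 13.07
eef_pos: [0.5393, -0.1599, 0.0529]
tool_rot: [0.026, 1.0, 0.0, -0.0]
wrist_force: [-6.0, -0.2, 7.8]
finger_gap: 0.0485
finger_force: 65.8
```

```bash
python3 - <<'E'
from cast import *
p,d,uv,P,e=side_cast('c6.png')
E
```

```text
crop0 262 226
[ 539.3 -159.9   52.9] 0.04885442049353774 65.7747745513916 [-6.4  1.7  8. ] 13.1167
```

View pics/c6.png

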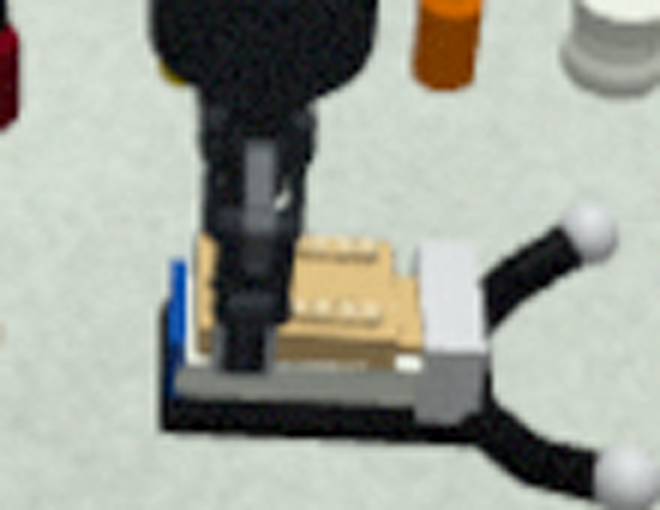

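Nearly flat and in front of the ridge. I'll keep going until the force rises.

Emit:
{"name": "jog_arm", "arguments": {"plan": [[[-1,0,0,0.8,0],[-1,0,0,1.5,0],[-1,0,0,1.5,0],[-1,0,0,1.5,0]]]}}

```text
time: 13.45
eef_pos: [0.5391, -0.1599, 0.0512]
tool_rot: [0.027, 1.0, 0.0, -0.001]
wrist_force: [-6.9, 0.9, 8.4]
finger_gap: 0.0487
finger_force: 65.8
```

Emit:
{"name": "jog_arm", "arguments": {"plan": [[[-1,0,0,0.8,0],[-1,0,0,1.5,0],[-1,0,0,1.5,0],[-1,0,0,1.5,0]]]}}

```text
time: 13.78
eef_pos: [0.539, -0.1599, 0.0505]
tool_rot: [0.027, 1.0, 0.0, -0.001]
wrist_force: [-9.2, 0.7, 15.2]
finger_gap: 0.0486
finger_force: 66.7
```

Emit:
{"name": "jog_arm", "arguments": {"plan": [[[-1,0.7,0,-0.5,0],[0.3,0.7,0,-0.5,0],[0.5,0.7,0,-0.5,0],[0.6,0.7,0,-0.5,0],[0.6,0.7,0,-0.5,0],[0.6,0.7,0,-15,0],[0.6,0.7,0,-45,0],[0,0.7,0,-80,0],[-1,0.7,0,-90,0],[-1,0.7,0,-90,0],[-1,0.7,0,-90,0]]]}}

```text
time: 14.7
eef_pos: [0.5394, -0.1597, 0.1396]
tool_rot: [0.026, 1.0, -0.0, 0.001]
wrist_force: [-0.3, -0.5, -0.4]
finger_gap: 0.02
finger_force: 0.0
```

```bash
python3 - <<'E'
from cast import *
p,d=snap('side');s=manip.state();print(s['eef_pos'],s['finger_gap'],s['time'],s['wrist_force'])
a=cv2.resize(p[215:300,270:380,::-1],None,fx=6,fy=6,interpolation=cv2.INTER_CUBIC);cv2.imwrite('pics/c7.png',cv2.convertScaleAbs(a,alpha=1.5))
np.savez('c7.npz',p=p,d=d)
H=cv2.cvtColor(p,cv2.COLOR_RGB2HSV);M=cv2.inRange(H,(8,60,50),(28,255,255))>0
M[:250]=0;M[300:]=0;M[:,:285]=0;M[:,350:]=0
P=deproj('side',np.argwhere(M)[:,::-1],d[M])*1000
print(len(P),np.percentile(P,[2,50,98],axis=0).round(1))
for x in range(522,612,10):
    q=P[abs(P[:,0]-x)<5];
    if len(q):print(x,len(q),np.percentile(q[:,2],[10,50,90]).round(1),np.percentile(q[:,1],[2,98]).round(1))
E
```

```text
[ 0.53865333 -0.15954082  0.13853045] 0.012639015338988558 14.75 [-0.02623761 -0.44864279 -0.4391397 ]
730 [[ 523.  -188.3   29.9]
 [ 558.  -173.9   44.6]
 [ 598.5 -143.3   51.6]]
522 50 [33.9 44.2 45.5] [-186.2 -140.9]
532 102 [35.1 45.1 50.1] [-186.1 -139.1]
542 95 [33.9 45.  50.8] [-186.1 -140.3]
552 99 [34.3 45.  49.6] [-186.5 -145.1]
562 100 [35.7 45.4 50. ] [-187.3 -145.4]
572 100 [36.6 45.  49.8] [-188.3 -146.2]
582 97 [34.5 44.6 48. ] [-188.7 -146.4]
592 59 [33.3 36.9 45.2] [-188.9 -143.6]
602 25 [32.6 34.5 36.2] [-180.6 -148. ]
```

View pics/c7.png

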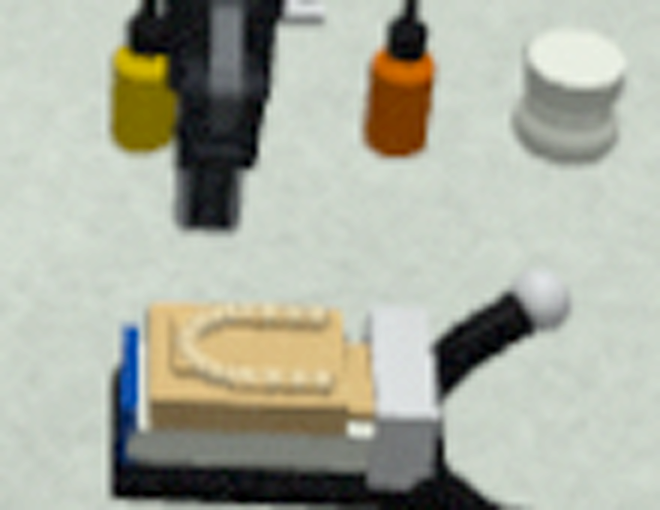

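The cast is flat: body top is 45 mm at every x, tongue under the lip, front just inside the blue ridge. I'll add a gentle press with shut fingers on the front strip, ahead of the tooth arch.

Emit:
{"name": "jog_arm", "arguments": {"plan": [[[-1,10,0,5,0],[-1,20,0,25,0],[-1,20,0,48,0],[-1,20,0,60,0],[-1,20,0,64,0],[-1,20,0,66,0],[-1,20,0,67,0],[-1,20,0,68,0],[-1,20,0,68,0]]]}}

```text
time: 15.5
eef_pos: [0.5197, -0.1588, 0.0718]
tool_rot: [0.026, 1.0, -0.0, 0.001]
wrist_force: [1.0, 0.3, 0.5]
finger_gap: -0.0
finger_force: 0.0
```

Emit:
{"name": "jog_arm", "arguments": {"plan": [[[-1,0,0,1,0],[-1,0,0,2,0],[-1,0,0,3,0],[-1,0,0,3,0]]]}}

```text
time: 15.83
eef_pos: [0.5199, -0.1589, 0.0709]
tool_rot: [0.026, 1.0, 0.0, 0.001]
wrist_force: [-4.5, 2.1, 19.2]
finger_gap: 0.0002
finger_force: 9.1
```

It makes contact at exactly 46 mm and holds firm at 19 N, so it is seated. I'll retreat.

Emit:
{"name": "jog_arm", "arguments": {"plan": [[[-1,0,0,-5,0],[-1,0,0,-35,0],[-1,0,0,-75,0],[-1,0,0,-115,0],[-1,30,0,-135,0],[-1,60,0,-140,0],[-1,60,0,-140,0],[-1,60,0,-140,0],[-1,60,0,-140,0]]]}}

```text
time: 16.58
eef_pos: [0.4598, -0.1555, 0.2087]
tool_rot: [0.026, 1.0, -0.0, 0.001]
wrist_force: [-0.9, -1.0, 0.1]
finger_gap: 0.0001
finger_force: 0.0
```

```bash
python3 - <<'E'
from cast import *
p,d=snap('side');s=manip.state();print(s['eef_pos'],s['time'],s['wrist_force'])
a=cv2.resize(p[170:310,240:390,::-1],None,fx=4,fy=4,interpolation=cv2.INTER_CUBIC);cv2.imwrite('pics/c8.png',cv2.convertScaleAbs(a,alpha=1.5))
H=cv2.cvtColor(p,cv2.COLOR_RGB2HSV);M=cv2.inRange(H,(8,60,50),(28,255,255))>0
M[:250]=0;M[300:]=0;M[:,:285]=0;M[:,350:]=0
P=deproj('side',np.argwhere(M)[:,::-1],d[M])*1000
for x in range(522,600,15):
    q=P[abs(P[:,0]-x)<5];print(x,np.median(q[:,2]).round(1))
# pedal height
m=((H[:,:,1]>120)&((H[:,:,0]<8)|(H[:,:,0]>170)));m[:170]=0;m[215:]=0;m[:,:240]=0;m[:,275:]=0
print('pad',np.median(deproj('side',np.argwhere(m)[:,::-1],d[m]),0))
E
```

```text
[ 0.45999484 -0.15550579  0.20832151] 16.6333 [-0.03454614 -0.50509711 -0.18916395]
522 44.2
537 45.6
552 45.4
567 44.4
582 44.6
597 34.4
pad [0.43619013 0.14348553 0.01209656]
```

View pics/c8.png

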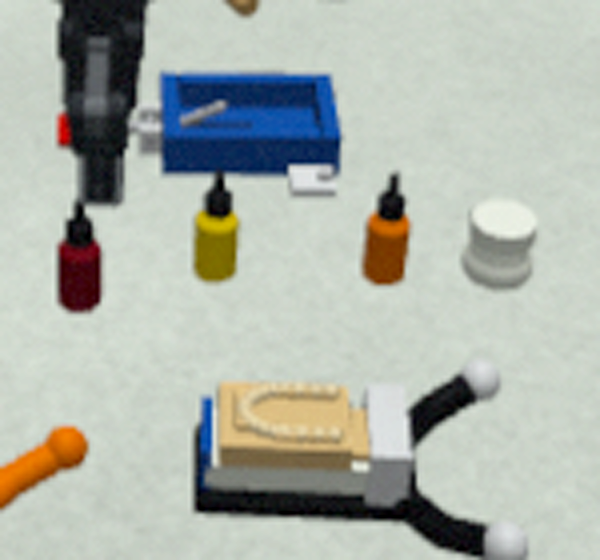

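The cast sits flat with its tongue under the lip. The pedal is still down (pad about 12 mm up), the bystanders in view are undisturbed and the gripper is clear. I'll hand the job in.

```bash
python3 -c "
from station import manip
print(manip.job_done())"
```

```text
the job is handed in; nothing more can be done
None
```

I pressed the pedal fully down and left it there, then seated the cast flat in the white holder, tongue under the lip and front end behind the blue ridge; the job is handed in, at about 16.6 s of the allowed 72 s.

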